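# Power down the drive tester and hold its contact carriage open

### The job

The hard drive in the test fixture has to come out: on the push-button box press the blue key (stop copying), then the yellow (spin down), then the red (power off), letting each come up before the next and leaving the green one alone. Then take the bow handle of the blue sprung contact carriage, draw it back until its red pointer is level with the line on the orange cursor, and hold it still there: the program finishes while the gripper is still holding the carriage at the cursor, so that a colleague can lift the drive out. Do not shift the drive, the cursor or the other things on the bench.

Things in the scene. Friction and masses are not known exactly. Their poses are not given: they have to be found in the camera images.
- fixture: drive test fixture, fixed: aluminium plate 330 x 190 x 12 with a blue sprung carriage on rods (near end) and a drive nest (far end). Origin on the bench under the handle bar when the carriage is home; -x is the way the carriage is drawn, towards the robot within 20 degrees; z up. Plate: x -130 to +200, y -95 to 95; end plate at x = -124, 52 high; drive top 43 high
- carriage (a joint): travel of the contact carriage from home (0, contacts in the drive) along the fixture's -x, in m; stop at 0.060. A spring always pulls it home: 5 N at 0, rising 1 N each 10 mm; it flies home when let go
- handle (a point): centre of the cross bar of the steel bow handle on the blue carriage (moves with it): round bar 12 thick, 96 long (84 clear between its posts), along the fixture's y, 86 above the bench; the carriage's top is 40 below the bar's axis; nothing higher than 52 within 100 along x
- pointer (a point): tip of the red pointer on the carriage's right-hand side (fixture's -y), 79 beside the bar's middle, 30 above the bench; moves with the carriage
- cursor_line (a point): inner end of the black line across the orange cursor (14 x 14, top 30 above the bench), a stiff slider already set on the white graduated scale beside the carriage. Its axes are the fixture's: the pointer is level with the line when both have the same x in the fixture's frame
- cursor (a joint): setting of the orange cursor in m: equals the carriage's travel at which the pointer is level with its line (0.022 to 0.046); it slips only above about 12 N
- station: grey four-way push-button box, fixed to the bench, 85 x 230 x 60 high, the row of keys along its y. Origin at the centre of its underside. It stands beside the fixture, to its left or to its right
- key_blue_top (a point): blue push button (stop copying) on the grey button box: centre of its top face at rest. Round cap 27 across, stands 10 above its silver collar (43 across) and 22 above the box; it goes straight down 6. The four keys stand in one row, 50 apart, in an order that changes
- key_yellow_top (a point): yellow push button (spin down) on the grey button box: centre of its top face at rest. Round cap 27 across, stands 10 above its silver collar (43 across) and 22 above the box; it goes straight down 6. The four keys stand in one row, 50 apart, in an order that changes
- key_red_top (a point): red push button (power off) on the grey button box: centre of its top face at rest. Round cap 27 across, stands 10 above its silver collar (43 across) and 22 above the box; it goes straight down 6. The four keys stand in one row, 50 apart, in an order that changes
- key_green_top (a point): green push button (start) on the grey button box: centre of its top face at rest. Round cap 27 across, stands 10 above its silver collar (43 across) and 22 above the box; it goes straight down 6. The four keys stand in one row, 50 apart, in an order that changes
- key_blue (a joint): travel of the blue key: 0 up, 0.006 fully down; a spring lifts it, 1.5 N to start it, 5 N fully down
- key_yellow (a joint): travel of the yellow key: 0 up, 0.006 fully down; a spring lifts it, 1.5 N to start it, 5 N fully down
- key_red (a joint): travel of the red key: 0 up, 0.006 fully down; a spring lifts it, 1.5 N to start it, 5 N fully down
- key_green (a joint): travel of the green key: 0 up, 0.006 fully down; a spring lifts it, 1.5 N to start it, 5 N fully down
- drive_center (a point): centre of the hard drive lying loose in the fixture's nest (147 x 102 x 26, about 0.6 kg, black with a green circuit board on top)
- open_drive: bystander: opened hard drive (black tray 147 x 102 x 26, silver platter showing); origin at the centre of its underside
- drive_cover: bystander: bare silver drive cover plate, 146 x 101 x 6; origin at the centre of its underside
- circuit_board: bystander: loose green circuit board, 98 x 70 x 6; origin at the centre of its underside
- platter_stack: bystander: three silver platters, 95 across, on a white hub, 46 high; origin at the centre of its underside
- screwdriver: bystander: small screwdriver lying flat, black handle 26 thick, 170 long; origin at the centre of its underside
- parts_tray: bystander: black divided tray of drive parts, 150 x 220 x 32; origin at the centre of its underside
- solvent_bottle: bystander: small closed clear bottle, 50 across, 120 tall; origin at the centre of its underside

How it is judged:
On the way, in this order (a step that is already met when the one before it is completed fails the run):
1. the blue key is pressed, alone, with the carriage still home (value of joint key_blue above 0.0042 m and value of joint each of key_yellow, key_red below 0.002 m and value of joint carriage below 0.004 m), for 0.05 s.
2. blue is up again and the yellow key is pressed, alone (value of joint key_yellow above 0.0042 m and value of joint each of key_blue, key_red below 0.002 m and value of joint carriage below 0.004 m), for 0.05 s.
3. yellow is up again and the red key is pressed, alone (value of joint key_red above 0.0042 m and value of joint each of key_blue, key_yellow below 0.002 m and value of joint carriage below 0.004 m), for 0.05 s.
4. all keys are up and the carriage is held with its pointer level with the cursor (x of pointer in the frame of cursor_line between -0.005 and 0.005 m and value of joint each of key_blue, key_yellow, key_red below 0.002 m and contact force between the fingers and fixture above 2 N), for 0.5 s.
At the end, for the whole second after the job is handed in: The fingers hold the carriage still (over 2 N on the fixture, under 10 mm/s, off its end stop), the pointer within 5 mm of the cursor line along the pull, nothing else bearing on it; keys up; drive within 10 mm, cursor 5 mm and bystanders 30 mm of their start (all of step 4 and value of joint carriage below 0.053 m and velocity of joint carriage between -0.01 and 0.01 m/s and value of joint key_green below 0.002 m and distance of drive_center from where it was at the start of the episode below 0.01 m and distance of cursor_line from where it was at the start of the episode below 0.005 m and distance of each of open_drive, drive_cover, circuit_board, platter_stack, screwdriver, parts_tray, solvent_bottle from where it was at the start of the episode below 0.03 m and contact force between fixture and open_drive below 0.5 N and contact force between fixture and drive_cover below 0.5 N and contact force between fixture and circuit_board below 0.5 N and contact force between fixture and platter_stack below 0.5 N and contact force between fixture and screwdriver below 0.5 N and contact force between fixture and parts_tray below 0.5 N and contact force between fixture and solvent_bottle below 0.5 N); the arm keeps its last pose, push and grip.
It fails at once if the green key is pressed (value of joint key_green above 0.003 m).
It fails at once if two keys are down at once (value of joint each of key_blue, key_yellow above 0.003 m or value of joint each of key_blue, key_red above 0.003 m or value of joint each of key_yellow, key_red above 0.003 m).
It fails at once if the drive in the nest is shifted by more than 10 mm (distance of drive_center from where it was at the start of the episode above 0.01 m).
It fails at once if the cursor is shifted by more than 5 mm (distance of cursor_line from where it was at the start of the episode above 0.005 m).
It fails at once if another thing on the bench is moved by more than 30 mm (distance of any of open_drive, drive_cover, circuit_board, platter_stack, screwdriver, parts_tray, solvent_bottle from where it was at the start of the episode above 0.03 m).
It also fails if it takes over 54 s, if anything falls off the work surface, if the arm or the gripper's body presses on something with over 40 N, if the wrist force passes 120 N, or if a joint passes its speed limit or range.

### The arm

A 6-joint arm with a two-finger parallel gripper is mounted at the origin on the work surface. World frame = base frame: x ahead of the robot, y to its left, z up, the work surface at z = 0. Lengths are in m, angles in rad, forces in N, time in s.
With the tool pointing down it reaches from about 0.35 to 0.775 m from the base axis. Payload 7.3 kg.
Tool frame: the origin (TCP) lies where the fingers leave the gripper's body, on its centre line; the fingertips stand 66 mm ahead of it and the grasp point (between the pads) lies 47 mm ahead of it (robot.tips_ahead is the distance from the TCP to the fingertips, in m); z points along the fingers, y is the line along which they close (so a half turn about z gives the same grasp; the last joint's range is limited). The gripper opens to 92 mm and grips with 3 to 60 N. Pads are 19 mm wide; open, the fingers measure 130 mm over their backs; the gripper's body (75 mm by 190 mm) begins 47 mm behind the grasp point.
Start: joints at [0.961, 0.342, 1.524, -0, 1.275, -0.146], TCP at [0.235, 0.47, 0.292] pointing down, gripper open.
Joint ranges: [-2.53, 2.53], [-0.77, 2.02], [0.04, 2.7], [-1, 4.14], [0.28, 2.66], [-3.11, 3.11]. Speed limits (rad/s): [2.57, 2.57, 3.14, 3.14, 3.14, 3.14].

### API

Orientations are given as [roll, pitch, yaw] about the fixed x, y, z axes, in that order (R = Rz(yaw) Ry(pitch) Rx(roll)).
In Python, from cell import robot gives the robot as it stands.
- The arm moves only by the shell command python3 -m inch 'ROWS' [FORCE]. ROWS is a JSON object of lists of equal length, an entry for each row: "travel": the shift along the tool's x, y, z in mm, a list of three; "turn": the turn about the tool's z in units of 5 degrees (1.0 is 5 degrees); "claw": the closure, from -1 (fully open) to 1 (shut). A call has 1 to 12 rows; each row is the pose to reach, as a shift and turn from the pose commanded when the call began, along the tool's axes at that moment; what a row does not reach only later rows make up. A row lasts 1/10 s, in which the tool goes at most 50 mm and 8.59 degrees, less where a joint would pass 70% of its speed; a pose out of reach is approached as far as the arm can. A call with a gripper value outside its range is refused whole. The fingers move at their own pace and stop on an object; FORCE is the grip in N (left out, the last holds). Time passes only in rows, so rows that repeat a pose let the fingers close. It gives the time, the measured TCP pose, the force, the opening and the grip force at its end, in the units of the state.
- robot.observe(): the state, without advancing time (a new reading comes with each control period).
- robot.read_camera(name): name is "scene" or "top" or "wrist"; returns a dict with "pixels" (420x560x3 uint8, red, green, blue), "fx", "fy", "cx", "cy" (pixels), "cam_to_world" (4x4, takes a point from camera to world coordinates). Camera axes: x right, y down, z forward; pixel columns grow to the right and rows downward; lengths in m; the calibration is good to about 2 mm. A picture is of the moment at which its call begins. There is no depth.
- robot.hand_in(): hands the job in; it is judged then, once.
The state is a dict: "time": time; "qpos": joint angles; "qvel": joint speeds; "joint_efforts": joint torques, N m; "tool_pos": TCP position; "tool_rot": TCP orientation; "contact_force": force on the tool from outside, world axes, zero at the start; "torque": the same for the moment, N m; "opening": finger opening in m; "grip_force": force on a finger pad.
Only numpy, scipy, OpenCV 4.12 (cv2) and the standard library are available. Lean on these libraries where they do the work, as an engineer would, in place of code of your own. Each camera call takes 0.05 s, during which the arm holds its last target. There are 200 camera calls.

## Working session

There is one attempt and no reset: what is moved stays moved. The work goes in short steps, Python scripts to look and compute and a shell command to move; the robot and the scene stay as the last step left them, time stands still between calls to the robot, and variables do not carry over. Pictures are saved under pics/ and viewed, at most 10 in all, crops included, and the job is handed in when it is done.

```bash
mkdir -p pics; ls
python3 - <<'E'
from cell import robot
import cv2
for n in ("top","scene"):
    c=robot.read_camera(n); cv2.imwrite(f"pics/{n}0.png",c["pixels"][:,:,::-1]); print(n,c["fx"],c["cx"],c["cy"],c["cam_to_world"])
s=robot.observe(); print(s)
E
```

```text
pics
top 400.13394626489105 284.92561539172146 206.19395650245457 [[-0.01145266 -0.99716277  0.07439927  0.40116378]
 [-0.99961872  0.00954781 -0.02590848  0.00667916]
 [ 0.02512463 -0.07466763 -0.99689192  1.48474681]
 [ 0.          0.          0.          1.        ]]
scene 519.7681095173731 276.1374866051263 209.31938730569763 [[-0.82987482  0.44676432 -0.33422958  1.01987787]
 [ 0.55776641  0.67963321 -0.47644027  0.70996545]
 [ 0.01429701 -0.58180782 -0.81320062  1.29137323]
 [ 0.          0.          0.          1.        ]]
{'time': 0.1, 'qpos': array([ 9.60985680e-01,  3.42679211e-01,  1.52491079e+00, -1.84328580e-05,
        1.27539805e+00, -1.46019040e-01]), 'qvel': array([-0.00086443, -0.00078658, -0.00215747,  0.00076204, -0.00017115,
        0.00111463]), 'joint_efforts': array([ 1.62919729e-03, -4.32005239e+01, -2.44695300e+01,  7.17996061e-02,
        5.25537122e-02, -6.09946278e-05]), 'tool_pos': array([0.2346927 , 0.46932191, 0.29160455]), 'tool_rot': array([-3.14020954e+00, -1.85592048e-04,  2.67780630e+00]), 'contact_force': array([ 0.03997843,  0.01556228, -0.70242596]), 'torque': array([ 0.01437058, -0.03032466,  0.00143244]), 'grip_force': 0.0, 'opening': 0.09181760383849846}
```

View pics/top0.png

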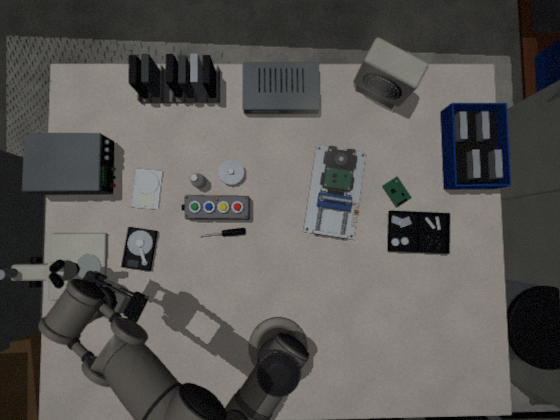

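View pics/scene0.png

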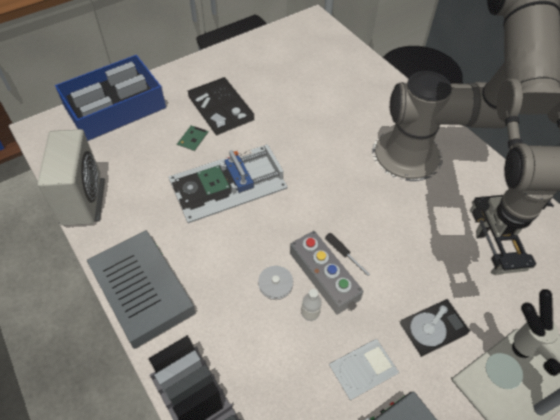

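The top view shows the button box at (217,207), with its keys running green, blue, yellow, red from left to right. The fixture is at (335,192), with the handle near (335,197) and the cursor at about (357,210). The bottle and platters are behind the box and the screwdriver is in front of it. Next I'll measure these.

```bash
cat > h.py <<'E'
import numpy as np, cv2
from cell import robot
def ray(c,u,v):
    T=c["cam_to_world"]; d=T[:3,:3]@[(u-c["cx"])/c["fx"],(v-c["cy"])/c["fy"],1]; return T[:3,3],d
def onz(c,u,v,z):
    o,d=ray(c,u,v); return o+d*(z-o[2])/d[2]
H={"blue":(95,125),"yellow":(18,34),"red":(-8,8),"green":(45,85),"orange":(8,20)}
def blobs(c,col,s=90,v=60,amin=8):
    h=cv2.cvtColor(c["pixels"],cv2.COLOR_RGB2HSV).astype(int); a,b=H[col]
    hh=np.where(h[...,0]>170,h[...,0]-180,h[...,0])
    m=((hh>=a)&(hh<=b)&(h[...,1]>s)&(h[...,2]>v)).astype(np.uint8)
    n,_,st,ce=cv2.connectedComponentsWithStats(m)
    return [(ce[i].round(2),st[i]) for i in range(1,n) if st[i][4]>=amin]
def proj(c,p):
    T=c["cam_to_world"]; q=T[:3,:3].T@(np.asarray(p)-T[:3,3]); return np.array([c["fx"]*q[0]/q[2]+c["cx"],c["fy"]*q[1]/q[2]+c["cy"]])
E
python3 - <<'E'
from h import *
for n in ("top","scene"):
    c=robot.read_camera(n)
    for k,z in (("blue",.08),("yellow",.08),("red",.08),("green",.08),("orange",.03)):
        for ce,st in blobs(c,k):
            p=onz(c,*ce,z)
            if .2<p[0]<.8 and abs(p[1])<.4 : print(n,k,ce,st,p.round(4))
c=robot.read_camera("top"); cv2.imwrite("pics/c1.png",cv2.resize(c["pixels"][130:250,290:390,::-1],None,fx=5,fy=5,interpolation=cv2.INTER_CUBIC))
w=robot.read_camera("wrist"); print(w["fx"],w["cx"],w["cy"]); T=np.eye(4)
from scipy.spatial.transform import Rotation as R
s=robot.observe();T[:3,:3]=R.from_euler("xyz",s["tool_rot"]).as_matrix();T[:3,3]=s["tool_pos"]
print(np.linalg.inv(T)@w["cam_to_world"])
E
```

```text
top blue [334.19 195.16] [319 192  33   7  85] [ 0.5435 -0.2047  0.08  ]
top blue [333.26 204.92] [317 198  34  13 191] [ 0.5089 -0.2007  0.08  ]
top blue [208.2  206.08] [205 203   7   7  40] [0.509  0.2391 0.08  ]
top yellow [222.61 206.17] [219 203   8   7  41] [0.5082 0.1888 0.08  ]
top red [236.9  206.28] [234 203   7   7  39] [0.5073 0.1388 0.08  ]
top green [336.4 185. ] [334 183   6   5  15] [ 0.5796 -0.2133  0.08  ]
top green [194.13 206.13] [191 203   7   7  39] [0.5093 0.2882 0.08  ]
top orange [216. 198.] [215 197   3   3   9] [0.542  0.2193 0.03  ]
top orange [356.29 211.5 ] [355 210   4   4  14] [ 0.4878 -0.2922  0.03  ]
scene blue [242.03 164.66] [237 156  11  18  35] [ 0.5155 -0.1959  0.08  ]
scene blue [237.43 175.03] [225 160  28  28 238] [ 0.5485 -0.1687  0.08  ]
scene blue [331.71 268.71] [328 265   8   8  52] [0.5068 0.2421 0.08  ]
scene yellow [320.8  255.11] [317 251   9   9  65] [0.506  0.1927 0.08  ]
scene red [310.17 241.83] [306 238   9   9  64] [0.5051 0.1427 0.08  ]
scene orange [235.5 152.5] [234 151   4   4  12] [ 0.4853 -0.2887  0.03  ]
333.33405648370706 281.6072773417359 205.42941521698518
[[-1.11608816e-03 -9.53728480e-01 -3.00667160e-01  8.20598486e-02]
 [ 9.99999119e-01 -8.48461873e-04 -1.02067990e-03  6.53894191e-04]
 [ 7.18346870e-04 -3.00668034e-01  9.53728587e-01 -9.34239437e-02]
 [ 0.00000000e+00  0.00000000e+00  0.00000000e+00  1.00000000e+00]]
```

View pics/c1.png

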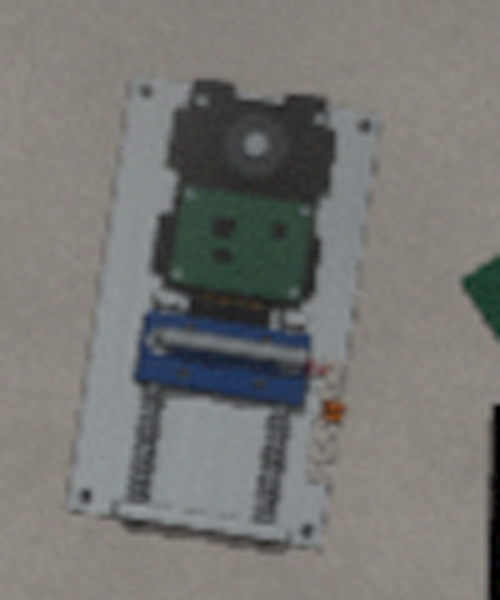

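The close crop shows the fixture turned by about -8°, with the carriage home and the cursor at about (333,410). I'm moving above the blue key with the fingers shut and the tool at a yaw of 82°, which also suits the handle.

```bash
python3 -m inch '{"travel":[[-40,-10,0],[-80,-19,0],[-120,-28,5],[-160,-38,10],[-200,-47,15],[-240,-57,20],[-280,-66,25],[-315,-75,30],[-340,-80,30],[-347,-82,30],[-347,-82,30],[-347,-82,30]],"turn":[1.5,3,4.5,6,7.5,9,10.5,12,13.3,14.3,14.3,14.3],"claw":[1,1,1,1,1,1,1,1,1,1,1,1]}' 20
python3 - <<'E'
from h import *
w=robot.read_camera("wrist"); cv2.imwrite("pics/w1.png",w["pixels"][:,:,::-1])
for k in ("blue","yellow","red","green"):
    for ce,st in blobs(w,k,amin=150): print(k,ce,st,onz(w,*ce,.082).round(4))
E
```

```text
time: 1.5
tool_pos: [0.5082, 0.2411, 0.2621]
tool_rot: [-3.141, 0.0, 1.432]
contact_force: [-0.1, 0.4, 0.9]
opening: 0.0023
grip_force: 0.0
blue [280.43 200.64] [266 186  30  30 733] [0.5069 0.2417 0.082 ]
yellow [285.58 246.89] [276 238  25  29 249] [0.5054 0.1982 0.082 ]
yellow [270.53 311.18] [268 282   6  57 235] [0.482  0.1338 0.082 ]
yellow [292.58 311.46] [291 284   4  55 196] [0.5029 0.1305 0.082 ]
yellow [264.68 359.85] [  76  351  337   15 3402] [0.4677 0.0781 0.082 ]
green [272.97 143.1 ] [258 127  31  33 790] [0.5077 0.2909 0.082 ]
```

View pics/w1.png

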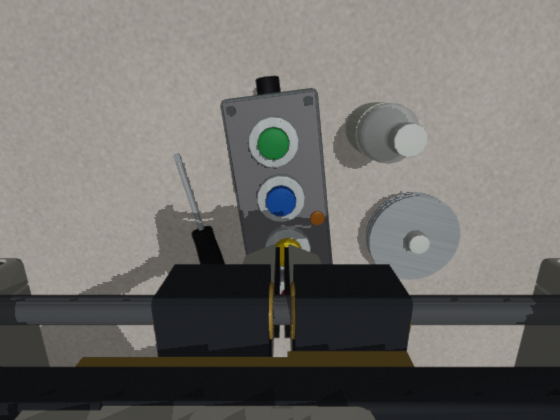

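The wrist view confirms green at (273,143) and blue at (280,200), with blue straight under the tool.

```bash
python3 -m inch '{"travel":[[0,0,45],[0,0,85],[0,0,106],[0,0,113],[0,0,117],[0,0,120],[0,0,121],[0,0,121],[0,0,121]],"turn":[0,0,0,0,0,0,0,0,0],"claw":[1,1,1,1,1,1,1,1,1]}'
```

```text
time: 2.45
tool_pos: [0.5088, 0.2414, 0.1422]
tool_rot: [3.14, -0.001, 1.43]
contact_force: [-3.2, 1.2, 4.2]
opening: 0.0004
grip_force: 2.3
```

```bash
python3 -m inch '{"travel":[[0,0,1],[0,0,2],[0,0,2],[0,0,2]],"turn":[0,0,0,0],"claw":[1,1,1,1]}'
```

```text
time: 2.85
tool_pos: [0.5089, 0.2414, 0.1415]
tool_rot: [3.139, -0.002, 1.43]
contact_force: [-6.7, 1.7, 17.1]
opening: 0.0007
grip_force: 8.8
```

The blue key bottomed out. Now up, 50 mm over, and yellow.

```bash
python3 -m inch '{"travel":[[0,0,-20],[0,0,-30],[-25,3,-30],[-49.5,6,-30],[-49.5,6,-30],[-49.5,6,-12],[-49.5,6,-6],[-49.5,6,-3],[-49.5,6,-1],[-49.5,6,0],[-49.5,6,0],[-49.5,6,0]],"turn":[0,0,0,0,0,0,0,0,0,0,0,0],"claw":[1,1,1,1,1,1,1,1,1,1,1,1]}'
```

```text
time: 4.05
tool_pos: [0.5076, 0.1911, 0.1415]
tool_rot: [3.14, 0.0, 1.431]
contact_force: [-5.7, -4.3, 18.6]
opening: 0.0005
grip_force: 9.0
```

```bash
python3 -m inch '{"travel":[[0,0,-20],[0,0,-30],[-25,3,-30],[-49.5,6,-30],[-49.5,6,-30],[-49.5,6,-12],[-49.5,6,-6],[-49.5,6,-3],[-49.5,6,-1],[-49.5,6,0],[-49.5,6,0],[-49.5,6,0]],"turn":[0,0,0,0,0,0,0,0,0,0,0,0],"claw":[1,1,1,1,1,1,1,1,1,1,1,1]}'
```

```text
time: 5.25
tool_pos: [0.5063, 0.1417, 0.1415]
tool_rot: [3.141, -0.0, 1.431]
contact_force: [-6.7, -2.3, 19.2]
opening: 0.0003
grip_force: 9.4
```

```bash
python3 -m inch '{"travel":[[0,0,-40],[0,0,-80],[-40,6,-110],[-85,13,-130],[-130,20,-130],[-175,26,-130],[-220,33,-130],[-265,40,-130],[-310,47,-130],[-355,53,-130],[-395,60,-130],[-417,63,-130]],"turn":[0,0,0,0,0,0,0,0,0,0,0,0],"claw":[1,1,1,1,1,0,0,0,0,0,0,0]}'
python3 -m inch '{"travel":[[0,0,0],[0,0,0],[0,0,0]],"turn":[0,0,0],"claw":[0,0,0]}'
python3 - <<'E'
from h import *
w=robot.read_camera("wrist"); cv2.imwrite("pics/w2.png",w["pixels"][:,:,::-1]); np.savez("w2.npz",**w)
for k,z in (("orange",.03),("red",.03)):
    for ce,st in blobs(w,k,amin=15): print(k,ce,st,onz(w,*ce,z).round(4))
E
```

```text
time: 6.45
tool_pos: [0.5102, -0.2831, 0.2692]
tool_rot: [3.141, 0.0, 1.428]
contact_force: [0.5, 0.8, -0.3]
opening: 0.0452
grip_force: 0.0
time: 6.75
tool_pos: [0.5105, -0.279, 0.2693]
tool_rot: [-3.141, -0.001, 1.431]
contact_force: [-0.8, 0.4, 0.2]
opening: 0.0461
grip_force: 0.0
orange [260.06 199.07] [254 192  13  15 191] [ 0.4859 -0.2911  0.03  ]
red [288. 188.] [287 183   3  11  33] [ 0.5163 -0.2834  0.03  ]
```

View pics/w2.png

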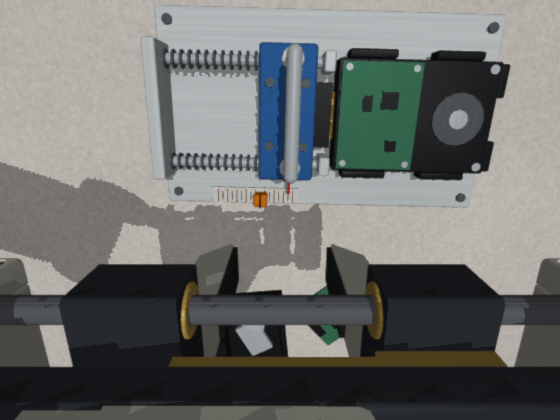

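The wrist view shows the bar from (294,50) to (291,178), the red pointer at (288,188) and the cursor with its black line at (260,199). I'm fitting the axis and computing the distances.

Run:
```python
from h import *
w=dict(np.load("w2.npz")); P=w["pixels"]
g=cv2.cvtColor(P,cv2.COLOR_RGB2GRAY).astype(int)
# plate corners
for a,b in (((166,18),(493,27)),((179,191),(461,197))):   # screws, z=.012
    p,q=onz(w,*a,.012),onz(w,*b,.012); print("yaw screws",np.degrees(np.arctan2(*(q-p)[[1,0]])))
p,q=onz(w,166,18,.012),onz(w,179,191,.012); d=p-q; print("cross yaw",np.degrees(np.arctan2(-d[0],d[1])))
# bar: greyish pixels between blue, rows 70..160
h=cv2.cvtColor(P,cv2.COLOR_RGB2HSV); pts=[]
for r in range(72,160,4):
    m=[c for c in range(265,312) if h[r,c,1]<70]; 
    if m: pts.append((np.median(m),r,len(m)))
A=np.array(pts); k=np.polyfit(A[:,1],A[:,0],1); print(A[::5],k)
b1,b2=[onz(w,np.polyval(k,r),r,.088) for r in (60,170)]; d=b1-b2; print("bar yaw",np.degrees(np.arctan2(-d[0],d[1])),b1,b2)
print(g[190:209,250:270])
```

```text
yaw screws -9.463899284533975
yaw screws -9.335305680324735
cross yaw -9.185626578617772
[[293.5  72.   16. ]
 [293.   92.   15. ]
 [292.  112.   15. ]
 [291.5 132.   14. ]
 [291.  152.   15. ]] [-3.07735743e-02  2.95690006e+02]
bar yaw -9.344900023429789 [ 0.53508225 -0.16965457  0.088     ] [ 0.52130749 -0.25336067  0.088     ]
[[182 181 181 184 179 130 170 179 180 179 178 180 181 177 138 150 172 177
  178 179]
 [163 174 180 183 177 120 146 154 153 151 150 151 152 147 105 134 165 177
  179 174]
 [142 153 176 182 159  99  84  86  85  84  84  83  84  82  72  82 117 167
  174 133]
 [138 150 177 175 124  79  66  65  65  63  64  65  59  59  65  67  81 132
  167 123]
 [138 151 170 138  93  80  72  71  68  53  48  67  75  75  76  72  77 125
  165 122]
 [137 146 133 108 105 107 107 107 103  63  45  85 103 104 105  99  88 125
  165 122]
 [136 144 125  97 100 112 114 114 111  69  53 105 113 115 115 109  99 128
  167 123]
 [136 144 133  99 100 114 116 116 113  68  53 109 118 118 118 111 100 132
  170 126]
 [137 147 165 115 102 113 115 116 112  71  54 109 117 119 118 111 104 148
  172 125]
 [141 148 166 115 103 112 114 114 111  66  53 108 116 117 116 112 104 147
  169 124]
 [160 156 168 116 105 112 114 114 110  63  50 107 115 116 116 112 104 145
  168 135]
 [175 174 170 116 105 112 114 114 109  62  51 106 115 115 116 112 104 143
  170 172]
 [163 160 144 101 104 113 114 114 109  62  50 106 113 115 115 112 103 138
  162 167]
 [176 173 142 100 104 112 113 113 109  62  51 106 113 114 114 109 105 148
  172 176]
 [177 178 172 117 105 112 112 112 105  59  50 105 113 113 114 109 111 165
  176 173]
 [178 179 176 131 110 111 111 109  84  45  48 105 112 112 112 108 110 161
  166 137]
 [179 179 177 168 133 119 117 115  96  51  50 106 114 114 113 106 105 120
  124 118]
 [180 178 177 176 172 159 154 153 146  95  82 129 139 138 124 103 112 115
  116 118]
 [180 179 178 178 178 177 175 173 169 149 148 170 177 173 132 116 116 117
  118 119]]
```

Run:
```python
from h import *
w=dict(np.load("w2.npz"))
th=np.radians(-9.35); f=np.array([np.cos(th),np.sin(th),0]); n=np.array([-f[1],f[0],0])
L=onz(w,259.6,199,.03); P=onz(w,288,192,.03); B=onz(w,295.69-.03077*114,114,.086)
print("travel",(P-L)@f,"ptr-bar",(P-B)@f,(P-B)@n,"B",B,"L",L)
t=robot.read_camera("top"); s=robot.read_camera("scene")
for c in (t,s):
    b=[x for x in blobs(c,"orange") if onz(c,*x[0],.03)[1]<-.2][0]; print(onz(c,*b[0],.03)-L)
    print("bar proj",proj(c,B),proj(c,B+.04*n),proj(c,B-.04*n))
o=robot.observe(); print(o["tool_pos"],o["tool_rot"])
yaw=o["tool_rot"][2]; x=np.array([np.cos(yaw),np.sin(yaw),0]); y=np.array([np.sin(yaw),-np.cos(yaw),0])
d=B-o["tool_pos"]; print("travel mm",d@x*1e3,d@y*1e3,(o["tool_pos"][2]-.086-.047)*1e3,"turn",np.degrees(yaw-th-np.pi/2)/5)
```

```text
travel 0.029325908171564267 ptr-bar -4.041396924564858e-05 -0.07988080815743626 B [ 0.52870052 -0.20883139  0.086     ] L [ 0.48541529 -0.29096501  0.03      ]Traceback (most recent call last):
  File "<stdin>", line 8, in <module>
IndexError: list index out of range
```

Run:
```python
from h import *
B=np.array([.5287,-.2088,.086]); th=np.radians(-9.35)
o=robot.observe(); yaw=o["tool_rot"][2]; x=np.array([np.cos(yaw),np.sin(yaw),0]); y=np.array([np.sin(yaw),-np.cos(yaw),0])
d=B-o["tool_pos"]; print(o["tool_pos"],yaw,"mm",d@x*1e3,d@y*1e3,(o["tool_pos"][2]-.133)*1e3,"turn",np.degrees(yaw-th-np.pi/2)/5)
```

```text
[ 0.51058752 -0.27916495  0.2694791 ] 1.4315400868884416 mm 72.19791537035721 8.17001824874326 136.47910491218153 turn 0.27424103649977283
```

```bash
python3 -m inch '{"travel":[[36,4,0],[65,8,0],[72,8,20],[72,8,60],[72,8,95],[72,8,120],[72,8,133],[72,8,136],[72,8,136],[72,8,136]],"turn":[0.27,0.27,0.27,0.27,0.27,0.27,0.27,0.27,0.27,0.27],"claw":[0,0,0,0,0,0,0,0,0,0]}' 40
python3 -m inch '{"travel":[[0,0,0],[0,0,0],[0,0,0],[0,0,0],[0,0,0],[0,0,0]],"turn":[0,0,0,0,0,0],"claw":[1,1,1,1,1,1]}' 40
```

```text
time: 7.9
tool_pos: [0.5291, -0.2105, 0.1347]
tool_rot: [3.139, 0.001, 1.406]
contact_force: [0.7, 0.2, -0.5]
opening: 0.0456
grip_force: 0.0
time: 8.5
tool_pos: [0.5287, -0.2103, 0.1333]
tool_rot: [3.141, 0.0, 1.406]
contact_force: [1.4, 0.8, 0.4]
opening: 0.0108
grip_force: 40.0
```

The bar is gripped. I'm drawing it back 29 mm along tool -y, slowly.

```bash
python3 -m inch '{"travel":[[0,-2,0],[0,-5,0],[0,-9,0],[0,-13,0],[0,-17,0],[0,-21,0],[0,-24,0],[0,-27,0],[0,-29,0],[0,-29.5,0],[0,-29.5,0],[0,-29.5,0]],"turn":[0,0,0,0,0,0,0,0,0,0,0,0],"claw":[1,1,1,1,1,1,1,1,1,1,1,1]}'
python3 - <<'E'
from h import *
w=robot.read_camera("wrist"); cv2.imwrite("pics/w3.png",w["pixels"][:,:,::-1])
for n in ("top","scene"):
    c=robot.read_camera(n); cv2.imwrite(f"pics/{n}3.png",c["pixels"][:,:,::-1])
    L=np.array([.4854,-.291,.03]); print(n,proj(c,L))
    for k in ("red","orange"):
        for ce,st in blobs(c,k,amin=3):
            if np.hypot(*(ce-proj(c,L)))<25: print(k,ce,st)
c=cv2.imread("pics/scene3.png"); u=cv2.resize(c[115:215,160:300],None,fx=4,fy=4,interpolation=cv2.INTER_CUBIC); cv2.imwrite("pics/s3.png",u)
E
```

```text
time: 9.7
tool_pos: [0.5007, -0.2057, 0.1333]
tool_rot: [3.138, 0.0, 1.406]
contact_force: [8.3, 0.2, -4.3]
opening: 0.011
grip_force: 40.0
top [355.99163964 212.14677814]
scene [235.08591842 152.06559818]
orange [231.31 141.62] [229 140   6   4  13]
orange [234.05 175.89] [232 171   5  10  19]
```

View pics/s3.png

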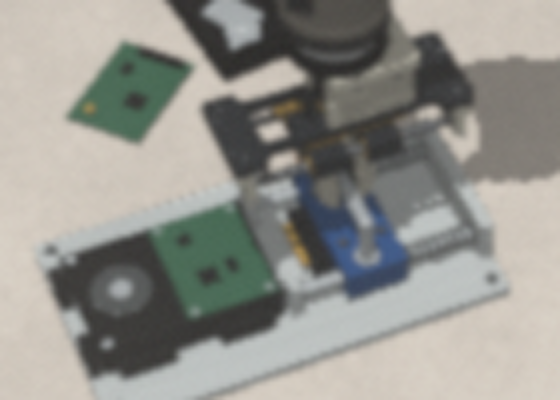

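View pics/w3.png

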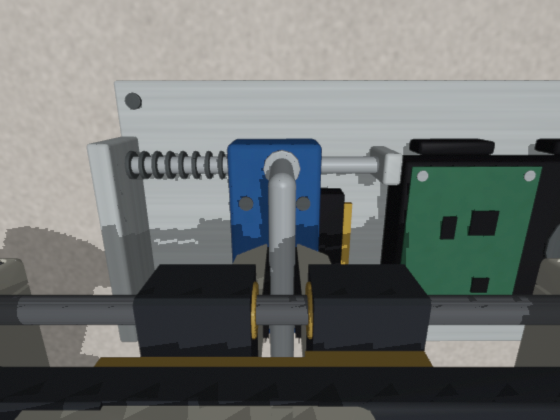

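The wrist view shows the bar held between the pads (centre about (283,215)) and the carriage drawn off the drive. The pointer is hidden, so I'll measure the bar against the plate's fixed screw hole at (133,101).

Run:
```python
from h import *
th=np.radians(-9.35); f=np.array([np.cos(th),np.sin(th),0]); n=np.array([-f[1],f[0],0])
w2=dict(np.load("w2.npz")); w=robot.read_camera("wrist")
def hole(c,u,v):
    g=255.-cv2.cvtColor(c["pixels"],cv2.COLOR_RGB2GRAY)[v-9:v+10,u-9:u+10]; g=np.clip(g-150,0,None); yy,xx=np.mgrid[-9:10,-9:10]
    return onz(c,u+(g*xx).sum()/g.sum(),v+(g*yy).sum()/g.sum(),.012)
h2,h3=hole(w2,166,18),hole(w,133,101); print(h2,h3,(h3-h2)@f)
h=cv2.cvtColor(w["pixels"],cv2.COLOR_RGB2HSV); A=[]
for r in range(196,246,4):
    m=[c for c in range(260,306) if h[r,c,1]<70]; A.append((np.median(m),r,len(m)))
A=np.array(A); print(A[::4]); 
L=onz(w2,259.6,199,.03); B=[onz(w,a,r,.086) for a,r,_ in A]
e=np.mean([(b-L)@f for b in B]); print("bar-L along f mm",e*1e3,"relative to hole",(e-(h3-h2)@f)*1e3)
o=robot.observe(); print(o["tool_pos"],o["contact_force"],(o["tool_pos"]-L)@f*1e3)
```

```text
[ 0.42509575 -0.10980459  0.012     ] [ 0.42473836 -0.10995018  0.012     ] -0.0003289905517697565
[[281.5 196.   28. ]
 [281.5 212.   26. ]
 [282.  228.   27. ]
 [282.  244.   31. ]]
bar-L along f mm 1.5917451331824968 relative to hole 1.9207356849522534
[ 0.50073242 -0.20570859  0.13336801] [ 6.72219555 -0.22467785 -3.99104156] 1.262448625028065
```

It's about 1.5 mm short, so I'll make that up and hold.

```bash
python3 -m inch '{"travel":[[0,-0.8,0],[0,-1.5,0],[0,-1.5,0],[0,-1.5,0],[0,-1.5,0],[0,-1.5,0],[0,-1.5,0],[0,-1.5,0],[0,-1.5,0],[0,-1.5,0],[0,-1.5,0]],"turn":[0,0,0,0,0,0,0,0,0,0,0],"claw":[1,1,1,1,1,1,1,1,1,1,1]}'
python3 - <<'E'
from h import *
th=np.radians(-9.35); f=np.array([np.cos(th),np.sin(th),0])
o=robot.observe(); print((o["tool_pos"]-[.4854,-.291,0])@f*1e3,o["grip_force"],o["qvel"].round(4)); print(robot.hand_in())
E
```

```text
time: 11.0
tool_pos: [0.4993, -0.2055, 0.1334]
tool_rot: [3.137, 0.0, 1.406]
contact_force: [8.0, -0.3, -5.4]
opening: 0.0107
grip_force: 40.0
-0.12984306194457895 39.999080300331116 [-0.0012  0.0012  0.0011 -0.0009 -0.0011  0.0014]
the job is handed in; nothing more can be done
None
```

I pressed blue, yellow and red in order, drew the carriage back to the cursor, and handed the job in at 11 s with the gripper still holding it; by my measurement it is within about 1 mm of the line, though the gripper hid the pointer, so I measured from the handle bar, and no verdict came back.

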